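# Build up a turned newel-cap finial from a pocket tray

### The job

Dry-assemble the turned newel finial: pluck its three parts from the pockets of the plywood tray and thread them down the steel rod of the newel cap, the wide dark wooden ring first, then the narrower pale ring, and the copper finial on top, each upright and fully home on the one below. Lower each part down the rod rather than letting it drop. Leave the tall pale spindle, the black knob and the glue bottle undisturbed.

Things in the scene. Friction and masses are not known exactly. Their poses are not given: they have to be found in the camera images.
- tray: fixed plywood pocket tray lying flat, 202 (its x) by 300 (its y) by 22 mm tall, walls and floor 6 mm; dividers make 2 x 3 square pockets, 92 mm clear, centred at x = -49 / +49 mm, y = -98 / 0 / +98 mm. Origin: centre of its underside, z up. Five pockets are filled, one is empty; which part is in which pocket varies
- cap: fixed square wooden newel cap, 110 x 110 mm, 40 mm high, a steel rod 12 mm in diameter standing upright in its centre. Origin: centre of the underside, z up
- rod_foot (a point): foot of the rod, on the rod's axis at the cap's upper face, 40 mm above the bench, z up
- rod_tip (a point): top of the rod, 72 mm above its foot; its last 8 mm taper from 12 to 5 mm diameter
- wide_ring: dark wooden turned ring: flange 80 mm in diameter and 8 mm thick below, hub 36 mm in diameter from 8 to 30 mm height, bore 18 mm right through. Origin: centre of the underside, z up. It stands loose in one pocket of the tray at the start
- pale_ring: pale wooden turned ring: flange 66 mm in diameter and 8 mm thick below, hub 36 mm in diameter from 8 to 30 mm height, bore 18 mm right through. Origin: centre of the underside, z up. It stands loose in one pocket of the tray at the start
- finial: copper-coloured finial, 88 mm tall: foot 58 mm in diameter and 8 mm thick, neck 32 mm in diameter from 8 to 26 mm and 26 mm from 26 to 38 mm, cylindrical urn 36 mm in diameter from 38 to 74 mm, small ball of 16 mm on top; blind bore 18 mm in diameter, 26 mm deep, from below. Origin: centre of the underside, z up. It stands loose in one pocket of the tray at the start
- spindle: bystander: slim pale turned spindle standing in a pocket, 170 mm tall, foot 58 mm and shaft 34 mm in diameter. Origin: centre of the underside
- black_knob: bystander: black knob standing in a pocket, 48 mm tall, foot 60 mm and head 40 mm in diameter. Origin: centre of the underside
- glue: bystander: white glue bottle with an orange cap, 60 mm in diameter, 190 mm tall, standing on the bench close to the cap. Origin: centre of the underside

How it is judged:
By the outcome, as a careful person would: the job done as asked, in the order asked, and still so for the second after the job is handed in, with the robot touching nothing.
It also fails if it takes over 72 s, if anything falls off the work surface, if the arm or the gripper's body presses on something with over 40 N, if the wrist force passes 120 N, or if a joint passes its speed limit or range.

### The arm

A 6-joint arm with a two-finger parallel gripper is mounted at the origin on the work surface. World frame = base frame: x ahead of the robot, y to its left, z up, the work surface at z = 0. Lengths are in m, angles in rad, forces in N, time in s.
With the tool pointing down it reaches from about 0.325 to 0.775 m from the base axis. Payload 5.5 kg.
Tool frame: the origin (TCP) lies midway between the tips of the shut fingers; the grasp point (between the pads) lies 19 mm behind it; z points along the fingers, y is the line along which they close (so a half turn about z gives the same grasp; the last joint's range is limited). The gripper opens to 85 mm and grips with 20 to 120 N. Pads are 22 mm wide; open, the fingers measure 114 mm over their backs; the gripper's body (76 mm by 85 mm) begins 54 mm behind the grasp point. The pads swing forward as they close: fully open they stand 13 mm farther back than shut.
Start: joints at [-1.236, 0.091, 1.231, -0, 1.82, -0.057], TCP at [0.229, -0.555, 0.231] pointing down, gripper open.
Joint ranges: [-2.87, 2.87], [-0.86, 2.18], [0.17, 2.46], [-1.51, 4.65], [0.06, 2.69], [-2.65, 2.65]. Speed limits (rad/s): [2.57, 2.57, 3.01, 3.14, 3.14, 3.14].

### API

Orientations are given as [roll, pitch, yaw] about the fixed x, y, z axes, in that order (R = Rz(yaw) Ry(pitch) Rx(roll)).
In Python, from station import observe, imaging, arm gives the robot as it stands. The module is installed in compiled form; this text tells all that it offers.
- The arm moves only by the tool drive_tool, never from a script. Its argument "motion" is a list of rows, each a list of 4 numbers: the shift along the tool's x, y, z in m, then the turn about the tool's z in degrees. A call has 1 to 10 rows; each row is the pose to reach, as a shift and turn from the pose commanded when the call began, along the tool's axes at that moment; what a row does not reach only later rows make up. A row lasts 1/12 s, in which the tool goes at most 41.7 mm and 7.16 degrees, less where a joint would pass 70% of its speed; a pose out of reach is approached as far as the arm can. A call with a gripper value outside its range is refused whole. "claw" is the finger opening in m, from 0 to 0.0854, set as the call begins (left out, the last holds). The fingers move at their own pace and stop on an object; "force" is the grip in N (left out, the last holds). Time passes only in rows, so rows that repeat a pose let the fingers close. It gives the time, the measured TCP pose, the force, the opening and the grip force at its end, in the units of the state.
- observe(): the state, without advancing time (a new reading comes with each control period).
- imaging.read_camera(name): name is "side" or "top" or "wrist"; returns the picture (400x640x3 uint8, blue, green, red); there is no depth.
- imaging.get_calibration(name): a dict with "fov_y" (degrees; the focal length in pixels is half the picture's height over the tangent of half this angle, whatever the lens; pixels are square), "cx", "cy" (the principal point, pixels), "extrinsics" (4x4, takes a point from world to camera coordinates). Camera axes: x right, y up, looking along -z (the intrinsics and any distortion apply to the point x, -y, -z); pixel columns grow to the right and rows downward; lengths in m; the calibration is good to about 2 mm. A picture is of the moment at which its call begins: read the wrist's pose just before it. get_calibration takes no time and is no camera call; for the wrist camera it gives the pose at the moment of the call.
- arm.job_done(): hands the job in; it is judged then, once.
The state is a dict: "t": time; "joint_pos": joint angles; "joint_velocities": joint speeds; "effort": joint torques, N m; "position": TCP position; "tcp_rot": TCP orientation; "contact_force": force on the tool from outside, world axes, zero at the start; "ft_torque": the same for the moment, N m; "gripper_width": finger opening in m; "grip_force": force on a finger pad.
Only numpy, scipy, OpenCV 4.12 (cv2) and the standard library are available. Lean on these libraries where they do the work, as an engineer would, in place of code of your own. Each camera call takes 0.05 s, during which the arm holds its last target. There are 200 camera calls.

## Working session

There is one attempt and no reset: what is moved stays moved. The work goes in short steps, Python scripts to look and compute and a tool call to move; the robot and the scene stay as the last step left them, time stands still between calls to the robot, and variables do not carry over. Pictures are saved under pics/ and viewed, at most 10 in all, crops included, and the job is handed in when it is done.

Besides the shell and the picture viewer there is one more tool, called after ">>>" as a command line: name --pt "numbers of a row" for each row, then --argument value for the rest. drive_tool: Moves the arm, as the interface text tells. Its arguments: {"type":"object","properties":{"motion":{"type":"array"},"claw":{"type":"number"},"force":{"type":"number"}},"required":["motion"]}

```bash
mkdir -p pics; cat > h.py <<'E'
import numpy as np, cv2
from station import observe, imaging, arm
def cal(n):
    c=imaging.get_calibration(n); f=200/np.tan(np.radians(c["fov_y"])/2)
    return c,f
def ray(n,u,v,c=None):
    if c is None: c,f=cal(n)
    f=200/np.tan(np.radians(c["fov_y"])/2)
    E=np.array(c["extrinsics"]); R=E[:3,:3]; t=E[:3,3]
    d=np.array([(u-c["cx"])/f,-(v-c["cy"])/f,-1.]); return -R.T@t, R.T@d
def onz(n,u,v,z,c=None):
    o,d=ray(n,u,v,c); return o+d*(z-o[2])/d[2]
def proj(n,p,c=None):
    if c is None: c,f=cal(n)
    f=200/np.tan(np.radians(c["fov_y"])/2)
    E=np.array(c["extrinsics"]); q=E[:3,:3]@p+E[:3,3]; return c["cx"]+f*q[0]/-q[2], c["cy"]+f*q[1]/q[2]
E
python3 - <<'E'
from h import *
s=observe(); print(s["t"],s["position"],s["tcp_rot"],s["gripper_width"])
for n in("top","side"):
    c=imaging.get_calibration(n); print({k:(v if k!="extrinsics" else np.round(v,3).tolist()) for k,v in c.items()})
    cv2.imwrite(f"pics/{n}0.png",imaging.read_camera(n))
E
```

```text
0.0 [ 0.22901929 -0.55426213  0.23012447] [-3.13959474e+00 -8.89504734e-05  3.91821567e-01] 0.08548580846055698
{'fov_y': 44.80981079693962, 'cx': 316.48855550854876, 'cy': 193.40159974773795, 'extrinsics': [[0.02, -1.0, -0.005, -0.012], [0.976, 0.018, 0.218, -0.578], [-0.218, -0.009, 0.976, -0.936], [0.0, 0.0, 0.0, 1.0]]}
{'fov_y': 54.35708906840623, 'cx': 319.7276317795782, 'cy': 196.7815364540287, 'extrinsics': [[0.978, -0.209, 0.015, -0.545], [0.132, 0.667, 0.733, -0.128], [-0.163, -0.715, 0.68, -0.872], [0.0, 0.0, 0.0, 1.0]]}
```

View pics/top0.png

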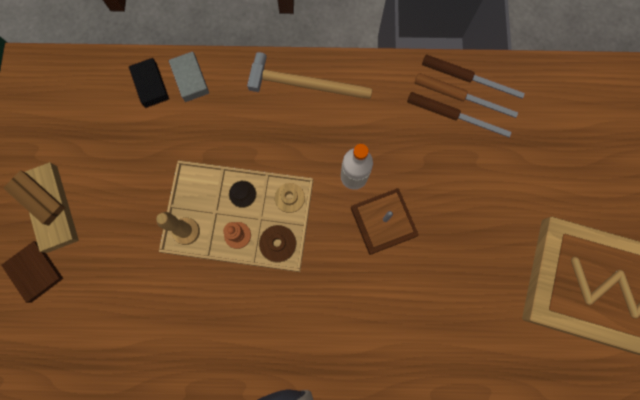

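View pics/side0.png

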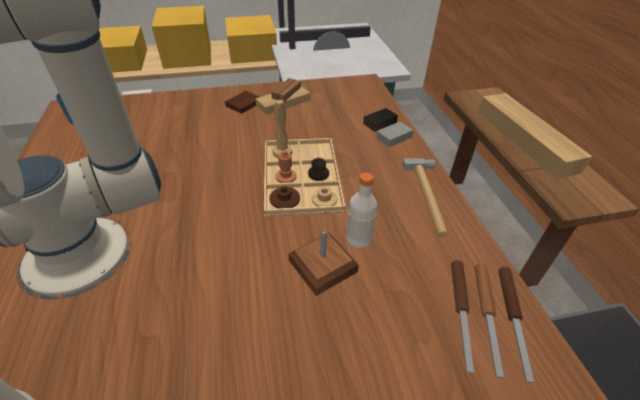

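The top view shows the wide ring at (278,243), pale ring (290,197), finial (236,235), knob (242,194), spindle (185,230), bottle (357,168) and rod at about (388,215). In the side view they sit at wide ring (285,197), pale ring (324,196), finial (286,170) and rod tip (323,233).

```bash
python3 - <<'E'
from h import *
top=cv2.imread("pics/top0.png"); side=cv2.imread("pics/side0.png")
pts={}
for k,(u,v),z in [("tl",(178,163),.022),("tr",(312,179),.022),("br",(300,270),.022),("bl",(161,253),.022),("wide",(278,243),.014),("pale",(290,198),.014),("finfoot",(238,236),.014),("knob",(242,194),.04),("glue",(355,182),.03),("rodfoot?",(386,219),.04),("capA",(352,206),.04),("capB",(399,190),.04),("capC",(417,233),.04),("capD",(370,252),.04)]:
    print(k,np.round(onz("top",u,v,z),4))
for k,(u,v),z in [("wide",(285,198),.014),("pale",(324,197),.014),("fin",(286,175),.014),("rodtip",(323,232),.112),("rodfoot",(323,257),.04)]:
    print("side",k,np.round(onz("side",u,v,z),4))
a=cv2.resize(top[150:280,340:430],None,fx=4,fy=4,interpolation=cv2.INTER_CUBIC)
b=cv2.resize(side[220:295,275:365],None,fx=4,fy=4,interpolation=cv2.INTER_CUBIC)
o=np.zeros((520,730,3),np.uint8);o[:,:360]=a;o[:300,370:]=b;cv2.imwrite("pics/c1.png",o)
E
```

```text
tl [0.6498 0.3031 0.022 ]
tr [0.6192 0.0098 0.022 ]
br [0.4239 0.0304 0.022 ]
bl [0.4534 0.3226 0.022 ]
wide [0.4801 0.0789 0.014 ]
pale [0.578  0.0566 0.014 ]
finfoot [0.4933 0.1645 0.014 ]
knob [0.5792 0.1566 0.04  ]
glue [ 0.6123 -0.0827  0.03  ]
rodfoot? [ 0.5315 -0.1468  0.04  ]
capA [ 0.5578 -0.0758  0.04  ]
capB [ 0.5941 -0.1749  0.04  ]
capC [ 0.5033 -0.2106  0.04  ]
capD [ 0.4622 -0.1131  0.04  ]
side wide [0.4823 0.0767 0.014 ]
side pale [0.581 0.061 0.014]
side fin [0.4983 0.1673 0.014 ]
side rodtip [ 0.5316 -0.1419  0.112 ]
side rodfoot [ 0.5317 -0.1483  0.04  ]
```

View pics/c1.png

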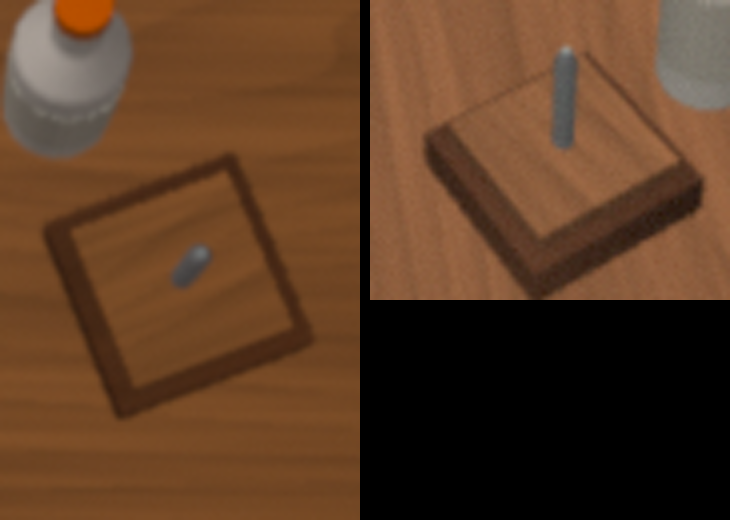

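The crop puts the rod tip at (390.5,213) in the top view and (323.8,232) in the side view. The foot is at (385.2,219.7) and (323.2,256.2). The first move goes above the wide ring, keeping the current yaw.

>>> drive_tool --pt "0.24 -0.245 0 0" --pt "0.24 -0.245 0 0" --pt "0.24 -0.245 0 0" --pt "0.24 -0.245 0 0" --pt "0.24 -0.245 0 0" --pt "0.24 -0.245 0 0" --pt "0.24 -0.245 0 0" --pt "0.24 -0.245 0 0" --pt "0.24 -0.245 0 0" --pt "0.24 -0.245 0 0" --claw 0.06

```text
t: 0.93
position: [0.3582, -0.2342, 0.2314]
tcp_rot: [3.141, -0.001, 0.397]
contact_force: [0.0, -1.1, 0.3]
gripper_width: 0.0601
grip_force: 0.0
```

>>> drive_tool --pt "0.234 -0.244 0 0" --pt "0.234 -0.244 0 0" --pt "0.234 -0.244 0 0" --pt "0.234 -0.244 0 0" --pt "0.234 -0.244 0 0" --pt "0.234 -0.244 0 0" --pt "0.234 -0.244 0 0" --pt "0.234 -0.244 0 0" --pt "0.234 -0.244 0 0" --pt "0.234 -0.244 0 0"

```text
t: 1.77
position: [0.4811, 0.0792, 0.23]
tcp_rot: [-3.141, 0.002, 0.394]
contact_force: [-0.4, -0.8, -0.1]
gripper_width: 0.0598
grip_force: 0.0
```

```bash
cat >> h.py <<'E'
from scipy.spatial.transform import Rotation as Ro
def tool(dw,s):  # world shift -> tool axes
    return np.round(Ro.from_euler("xyz",s["tcp_rot"]).as_matrix().T@np.array(dw),4)
E
python3 - <<'E'
from h import *
s=observe(); c=imaging.get_calibration("wrist"); im=imaging.read_camera("wrist"); cv2.imwrite("pics/w1.png",im)
import pickle; pickle.dump((s,c),open("w1.pkl","wb"))
E=np.array(c["extrinsics"]); print(s["t"],s["position"],s["tcp_rot"],s["gripper_width"]); print("cam",-E[:3,:3].T@E[:3,3],"axis",-E[2,:3],c["fov_y"])
for k,p in dict(wide=(.481,.078,.036),pale=(.579,.059,.036),fin=(.496,.166,.094)).items(): print(k,np.round(proj("wrist",np.array(p),c)))
# rod from two views
def tri(a,b):
    o1,d1=ray("top",*a);o2,d2=ray("side",*b);A=np.c_[d1,-d2];t=np.linalg.lstsq(A,o2-o1,rcond=None)[0];p,q=o1+d1*t[0],o2+d2*t[1];return np.round((p+q)/2,4),np.linalg.norm(p-q)
print("tip",tri((390.5,213),(323.8,232)),onz("top",390.5,213,.112),onz("side",323.8,232,.112))
print("foot",tri((385.2,219.7),(323.2,256.2)),onz("top",385.2,219.7,.04),onz("side",323.2,256.2,.04))
E
```

```text
1.7667 [0.48113124 0.07916459 0.23002352] [-3.14126761e+00  2.34730483e-03  3.94496119e-01] 0.05983263743291217
cam [0.54767518 0.10679089 0.37150479] axis [-0.26632905 -0.11029984 -0.95755041] 58.77059369431127
wide [316. 172.]
pale [378.  81.]
fin [218. 127.]
tip (array([ 0.5315, -0.1453,  0.1154]), np.float64(0.0019114528354180944)) [ 0.53112529 -0.14578306  0.112     ] [ 0.53318352 -0.14225749  0.112     ]
foot (array([ 0.5315, -0.1454,  0.0386]), np.float64(0.0026146409868489586)) [ 0.52997605 -0.14510529  0.04      ] [ 0.53260106 -0.14630116  0.04      ]
```

View pics/w1.png

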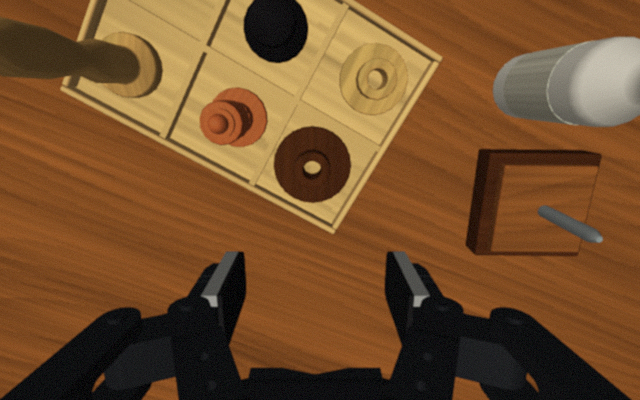

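The wrist view shows the wide ring's bore at about (313,167), the pale ring's bore at (377,78), the finial ball at (217,123), the rod foot at (543,211) and the tip at (599,238). The bottle is well clear. Next I refine these with rays from this picture.

```bash
python3 - <<'E'
from h import *
import pickle; s,c=pickle.load(open("w1.pkl","rb"))
im=cv2.imread("pics/w1.png"); hsv=cv2.cvtColor(im,cv2.COLOR_BGR2HSV)
def blob(mask,u,v,r):
    m=np.zeros(mask.shape,np.uint8); cv2.circle(m,(u,v),r,255,-1); m&=mask
    cs=cv2.findContours(m,cv2.RETR_EXTERNAL,cv2.CHAIN_APPROX_NONE)[0]; k=max(cs,key=cv2.contourArea); return cv2.fitEllipse(cv2.convexHull(k))
dark=((hsv[...,2]<95)*255).astype(np.uint8)
e=blob(dark,313,165,46); print("wide flange",e,onz("wrist",*e[0],.012,c))
br=((hsv[...,2]>110)*255).astype(np.uint8)
e=blob(br,313,167,13); print("wide bore",e,onz("wrist",*e[0],.036,c))
print("pale bore",onz("wrist",377,78,.036,c)); print("ball",onz("wrist",217,123,.087,c))
print("tip",onz("wrist",599,238,.112,c),"foot",onz("wrist",543,211,.04,c))
print("tcp proj",proj("wrist",s["position"],c))
cop=((hsv[...,0]<12)&(hsv[...,1]>110)&(hsv[...,2]>110)*1).astype(np.uint8)*255
e=blob(cop,235,116,40);print("fin",e)
E
```

```text
wide flange ((311.97998046875, 163.99082946777344), (74.70736694335938, 75.61270141601562), 95.3248291015625) [0.48205696 0.08301144 0.012     ]
wide bore ((312.0176086425781, 166.85154724121094), (12.549741744995117, 16.309057235717773), 89.95706176757812) [0.48387998 0.08350331 0.036     ]
pale bore [0.58078163 0.06067582 0.036     ]
ball [0.49724595 0.1693105  0.087     ]
tip [ 0.53257335 -0.14181742  0.112     ] foot [ 0.53115134 -0.1428502   0.04      ]
tcp proj (np.float64(315.0184662419794), np.float64(264.05397941606526))
fin ((233.84878540039062, 117.94029998779297), (58.05295944213867, 66.27672576904297), 80.06844329833984)
```

Estimates agree to within about 4 mm: the wide ring is at about (0.482, 0.080). I descend on its hub with a 50 mm opening.

>>> drive_tool --pt "0.001 0 0.04 0" --pt "0.001 0 0.08 0" --pt "0.001 0 0.12 0" --pt "0.001 0 0.155 0" --pt "0.001 0 0.18 0" --pt "0.001 0 0.195 0" --pt "0.001 0 0.204 0" --pt "0.001 0 0.21 0" --pt "0.001 0 0.212 0" --pt "0.001 0 0.212 0" --claw 0.05

```text
t: 2.65
position: [0.4819, 0.078, 0.02]
tcp_rot: [3.141, -0.001, 0.391]
contact_force: [0.3, 0.8, 0.4]
gripper_width: 0.05
grip_force: 0.0
```

>>> drive_tool --pt "0 0 0 0" --pt "0 0 0 0" --pt "0 0 0 0" --pt "0 0 0 0" --pt "0 0 0 0" --pt "0 0 0 0" --claw 0.02 --force 40

```text
t: 3.15
position: [0.4826, 0.0788, 0.0211]
tcp_rot: [3.14, -0.003, 0.392]
contact_force: [0.1, -0.4, 6.1]
gripper_width: 0.0337
grip_force: 41.1
```

>>> drive_tool --pt "0 0 -0.005 0" --pt "0 0 -0.015 0" --pt "0 0 -0.035 0" --pt "0 0 -0.065 0" --pt "0 0 -0.1 0" --pt "0 0 -0.13 0" --pt "0 0 -0.14 0" --pt "0 0 -0.14 0"

```text
t: 3.82
position: [0.4829, 0.079, 0.1633]
tcp_rot: [3.14, -0.006, 0.392]
contact_force: [-0.7, 0.3, -1.3]
gripper_width: 0.0335
grip_force: 40.3
```

```bash
python3 - <<'E'
from h import *
s=observe(); c=imaging.get_calibration("wrist"); im=imaging.read_camera("wrist"); cv2.imwrite("pics/w2.png",im)
import pickle; pickle.dump((s,c),open("w2.pkl","wb"))
print(s["position"],s["gripper_width"],s["contact_force"],s["ft_torque"])
E
```

```text
[0.48290954 0.07897469 0.1632988 ] 0.033466584619865805 [-0.73883261  0.2532802  -1.2594871 ] [-0.01557741 -0.06002552  0.02106936]
```

View pics/w2.png

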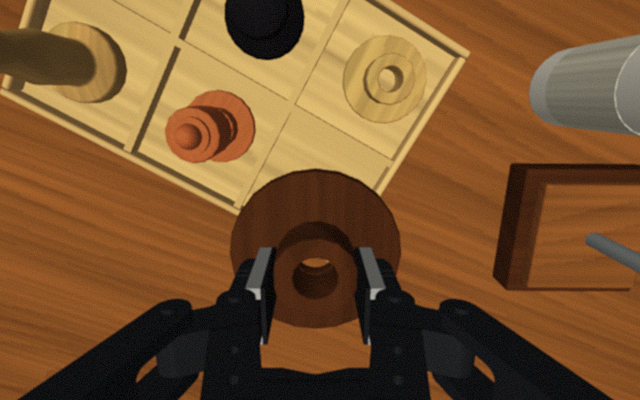

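The wide ring is held squarely between the pads, with its bore at about (315,278) and its flange ellipse centred near (315,248). Now I compute its axis offset from the TCP and the shift to the rod.

```bash
python3 - <<'E'
from h import *
import pickle; s,c=pickle.load(open("w2.pkl","rb")); p=s["position"]
im=cv2.imread("pics/w2.png"); hsv=cv2.cvtColor(im,cv2.COLOR_BGR2HSV)
h=onz("wrist",315,278,p[2]+.015,c); print("hub",tool(h-p,s))
f0=[onz("wrist",u,v,p[2]-.007,c) for u,v in((231,246),(400,246),(315,170),(315,327))]
print("diam",np.linalg.norm(f0[0]-f0[1]),np.linalg.norm(f0[2]-f0[3]),"flange",tool((f0[0]+f0[1])/2-p,s),tool((f0[2]+f0[3])/2-p,s))
for r in [(.5315,-.1450),(.5315,-.142)]: print("to rod",tool([r[0]-p[0],r[1]-p[1],0],s))
E
```

```text
hub [ 0.0014 -0.     -0.015 ]
diam 0.07680716134459295 0.07792875939930213 flange [0.0055 0.0002 0.007 ] [ 0.0016 -0.      0.007 ]
to rod [-4.060e-02  2.256e-01  2.000e-04]
to rod [-3.950e-02  2.228e-01  2.000e-04]
```

>>> drive_tool --pt "-0.005 0.03 0 0" --pt "-0.012 0.065 0 0" --pt "-0.02 0.1 0 0" --pt "-0.027 0.135 0 0" --pt "-0.034 0.17 0 0" --pt "-0.038 0.2 0 0" --pt "-0.041 0.218 0 0" --pt "-0.042 0.2245 0 0" --pt "-0.042 0.2245 0 0" --pt "-0.042 0.2245 0 0"

```text
t: 4.7
position: [0.5276, -0.1439, 0.1573]
tcp_rot: [-3.139, 0.002, 0.392]
contact_force: [0.5, -0.5, -0.7]
gripper_width: 0.0335
grip_force: 40.5
```

```bash
python3 - <<'E'
from h import *
s=observe(); c=imaging.get_calibration("wrist"); W=imaging.read_camera("wrist"); T=imaging.read_camera("top"); S=imaging.read_camera("side")
print(s["position"],s["tcp_rot"]); print(proj("wrist",np.array([.5315,-.1435,.112]),c))
u,v=map(int,proj("top",s["position"])); a,b=map(int,proj("side",s["position"])); print(u,v,a,b)
o=np.zeros((600,800,3),np.uint8)
o[:300,:400]=cv2.resize(W[150:350,180:446],(400,300)); o[:300,400:]=cv2.resize(S[b-45:b+45,a-60:a+60],(400,300),interpolation=2); o[300:,:400]=cv2.resize(T[v-45:v+45,u-60:u+60],(400,300),interpolation=2)
cv2.imwrite("pics/c3.png",o); cv2.imwrite("pics/w3.png",W)
E
```

```text
[ 0.52755155 -0.14393213  0.15732013] [-3.13879104e+00  2.20576083e-03  3.91687918e-01]
(np.float64(317.2081377008383), np.float64(220.4749756482098))
393 210 321 217
```

View pics/c3.png

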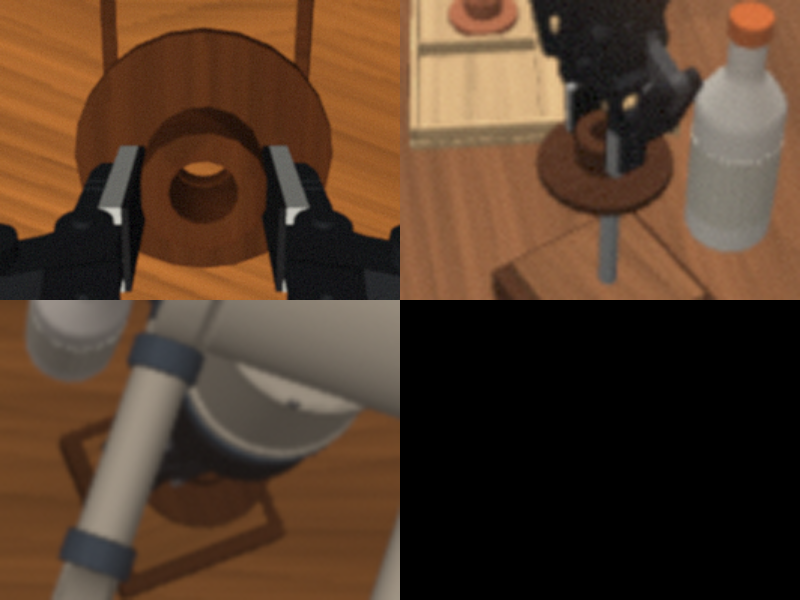

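The side crop shows the held ring centred within about 1 px of the rod (605 vs 608), so I nudge it slightly in x and lower gently while watching force.

>>> drive_tool --pt "0.0017 0.001 0.005 0" --pt "0.0017 0.001 0.012 0" --pt "0.0017 0.001 0.019 0" --pt "0.0017 0.001 0.026 0" --pt "0.0017 0.001 0.031 0" --pt "0.0017 0.001 0.036 0" --pt "0.0017 0.001 0.041 0" --pt "0.0017 0.001 0.046 0" --pt "0.0017 0.001 0.05 0" --pt "0.0017 0.001 0.05 0"

```text
t: 5.68
position: [0.5298, -0.1449, 0.1081]
tcp_rot: [-3.141, 0.001, 0.392]
contact_force: [-0.8, 0.8, -1.5]
gripper_width: 0.0334
grip_force: 40.5
```

```bash
python3 - <<'E'
from h import *
s=observe(); W=imaging.read_camera("wrist"); S=imaging.read_camera("side")
print(s["position"],s["contact_force"],s["ft_torque"])
a,b=map(int,proj("side",s["position"]))
o=np.zeros((300,800,3),np.uint8)
o[:,:400]=cv2.resize(W[150:350,180:446],(400,300)); o[:300,400:]=cv2.resize(S[b-45:b+45,a-60:a+60],(400,300),interpolation=2)
cv2.imwrite("pics/c4.png",o)
E
```

```text
[ 0.5298041  -0.14490355  0.1080885 ] [-0.80522497  0.79817615 -1.54482532] [-0.03309636  0.00041007  0.05127288]
```

View pics/c4.png

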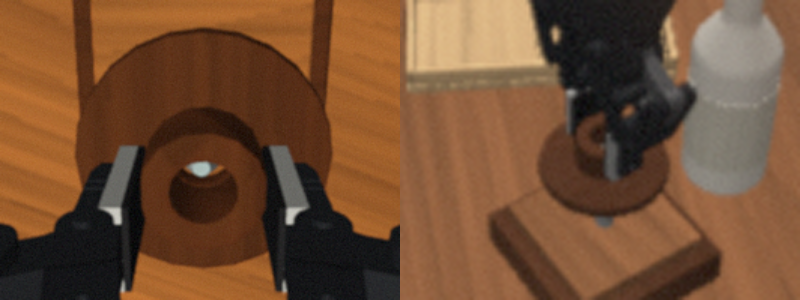

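The rod tip is visible inside the bore (crop (201,169)), and forces are near zero, so the ring is threaded. I continue down.

>>> drive_tool --pt "0 0 0.006 0" --pt "0 0 0.013 0" --pt "0 0 0.02 0" --pt "0 0 0.027 0" --pt "0 0 0.034 0" --pt "0 0 0.04 0" --pt "0 0 0.044 0" --pt "0 0 0.047 0" --pt "0 0 0.049 0" --pt "0 0 0.049 0"

```text
t: 6.62
position: [0.5301, -0.145, 0.0599]
tcp_rot: [-3.141, 0.0, 0.392]
contact_force: [0.7, -0.3, -1.7]
gripper_width: 0.0332
grip_force: 40.5
```

>>> drive_tool --pt "0 0 0.001 0" --pt "0 0 0.002 0" --pt "0 0 0.003 0" --pt "0 0 0.003 0"

```text
t: 6.95
position: [0.5303, -0.145, 0.0573]
tcp_rot: [3.142, -0.0, 0.392]
contact_force: [-0.0, -0.2, -1.4]
gripper_width: 0.0331
grip_force: 40.5
```

>>> drive_tool --pt "0 0 0.001 0" --pt "0 0 0.002 0" --pt "0 0 0.002 0"

```text
t: 7.2
position: [0.5303, -0.145, 0.0552]
tcp_rot: [3.142, -0.0, 0.392]
contact_force: [-0.6, 0.6, -0.9]
gripper_width: 0.0331
grip_force: 40.5
```

>>> drive_tool --pt "0 0 0.001 0" --pt "0 0 0.002 0" --pt "0 0 0.002 0"

```text
t: 7.45
position: [0.5304, -0.1451, 0.0551]
tcp_rot: [3.141, -0.001, 0.392]
contact_force: [-4.7, 1.2, 7.5]
gripper_width: 0.0334
grip_force: 41.4
```

Contact at 7.5 N means the wide ring is seated. I release, rise above bottle height, and go over the pale ring.

>>> drive_tool --pt "0 0 -0.001 0" --pt "0 0 -0.001 0" --pt "0 0 -0.001 0" --pt "0 0 -0.02 0" --pt "0 0 -0.05 0" --pt "0 0 -0.085 0" --pt "0 0 -0.12 0" --pt "0 0 -0.155 0" --pt "0 0 -0.18 0" --pt "0 0 -0.185 0" --claw 0.05

```text
t: 8.28
position: [0.5317, -0.1455, 0.2445]
tcp_rot: [3.136, -0.007, 0.392]
contact_force: [-0.6, -0.1, 1.5]
gripper_width: 0.0505
grip_force: 0.0
```

>>> drive_tool --pt "0.015 -0.02 0 0" --pt "0.038 -0.051 0 0" --pt "0.06 -0.081 0 0" --pt "0.08 -0.108 0 0" --pt "0.1 -0.135 0 0" --pt "0.115 -0.155 0 0" --pt "0.122 -0.165 0 0" --pt "0.1247 -0.168 0 0" --pt "0.1247 -0.168 0 0"

```text
t: 9.03
position: [0.5813, 0.0582, 0.2374]
tcp_rot: [-3.142, 0.001, 0.393]
contact_force: [0.0, 0.6, 0.4]
gripper_width: 0.0502
grip_force: 0.0
```

```bash
python3 - <<'E'
from h import *
import pickle
s=observe(); c=imaging.get_calibration("wrist"); W=imaging.read_camera("wrist"); S=imaging.read_camera("side"); pickle.dump((s,c),open("w5.pkl","wb")); cv2.imwrite("pics/w5.png",W)
print(s["position"],s["contact_force"],s["gripper_width"],proj("wrist",np.array([.5815,.058,.036]),c))
o=np.zeros((400,800,3),np.uint8)
o[:,:534]=cv2.resize(W[100:300,186:453],(534,400)); o[:300,540:]=cv2.resize(S[205:295,285:363],(260,300),interpolation=2)
cv2.imwrite("pics/c5.png",o)
E
```

```text
[0.58131185 0.05818456 0.2374073 ] [0.0036756 0.6017498 0.3669876] 0.05015102638103829 (np.float64(315.2857472982528), np.float64(169.65473372847697))
```

View pics/c5.png

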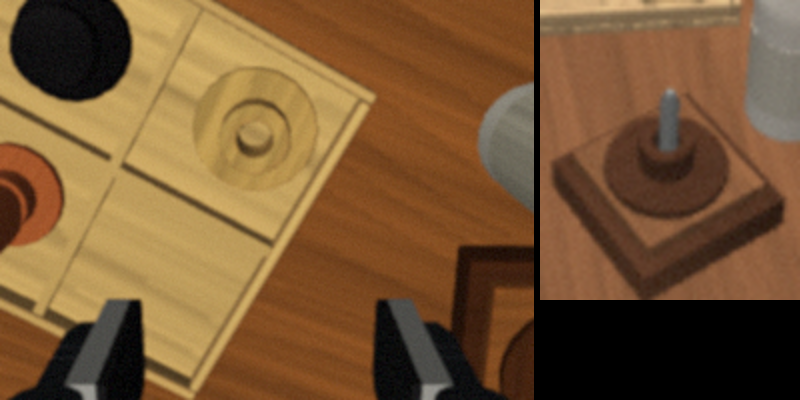

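The wide ring sits flat on the cap with the rod through it. The pale ring's bore is at px (313,167.5), 2 px from the prediction. I descend on it.

>>> drive_tool --pt "0.001 0 0.04 0" --pt "0.001 0 0.08 0" --pt "0.001 0 0.12 0" --pt "0.001 0 0.155 0" --pt "0.001 0 0.18 0" --pt "0.001 0 0.197 0" --pt "0.001 0 0.208 0" --pt "0.001 0 0.214 0" --pt "0.001 0 0.217 0" --pt "0.001 0 0.217 0"

```text
t: 9.97
position: [0.5827, 0.0577, 0.0219]
tcp_rot: [3.141, -0.001, 0.391]
contact_force: [-0.1, 0.0, 0.2]
gripper_width: 0.0503
grip_force: 0.0
```

>>> drive_tool --pt "0 0 0 0" --pt "0 0 0 0" --pt "0 0 0 0" --pt "0 0 0 0" --pt "0 0 0 0" --pt "0 0 0 0" --claw 0.02 --force 40

```text
t: 10.47
position: [0.5834, 0.0582, 0.0234]
tcp_rot: [3.14, -0.003, 0.392]
contact_force: [-0.2, -0.9, 5.4]
gripper_width: 0.0347
grip_force: 39.9
```

>>> drive_tool --pt "0 0 -0.005 0" --pt "0 0 -0.015 0" --pt "0 0 -0.035 0" --pt "0 0 -0.065 0" --pt "0 0 -0.1 0" --pt "0 0 -0.14 0" --pt "0 0 -0.175 0" --pt "0 0 -0.205 0" --pt "0 0 -0.22 0" --pt "0 0 -0.22 0"

```text
t: 11.3
position: [0.5835, 0.0584, 0.2476]
tcp_rot: [3.138, -0.009, 0.392]
contact_force: [0.6, -0.6, -1.0]
gripper_width: 0.0344
grip_force: 40.0
```

```bash
python3 - <<'E'
from h import *
import pickle
s=observe(); c=imaging.get_calibration("wrist"); W=imaging.read_camera("wrist"); pickle.dump((s,c),open("w6.pkl","wb")); cv2.imwrite("pics/w6.png",W)
print(s["position"],s["contact_force"],s["gripper_width"])
cv2.imwrite("pics/c6.png",cv2.resize(W[150:350,180:446],(798,600)))
p=s["position"]; print(tool([.5304-p[0],-.1451-p[1],0],s))
E
```

```text
[0.58353373 0.05840972 0.24762284] [ 0.61463588 -0.62266742 -0.99462292] 0.03444023616765564
[-0.1268  0.1678 -0.0006]
```

View pics/c6.png

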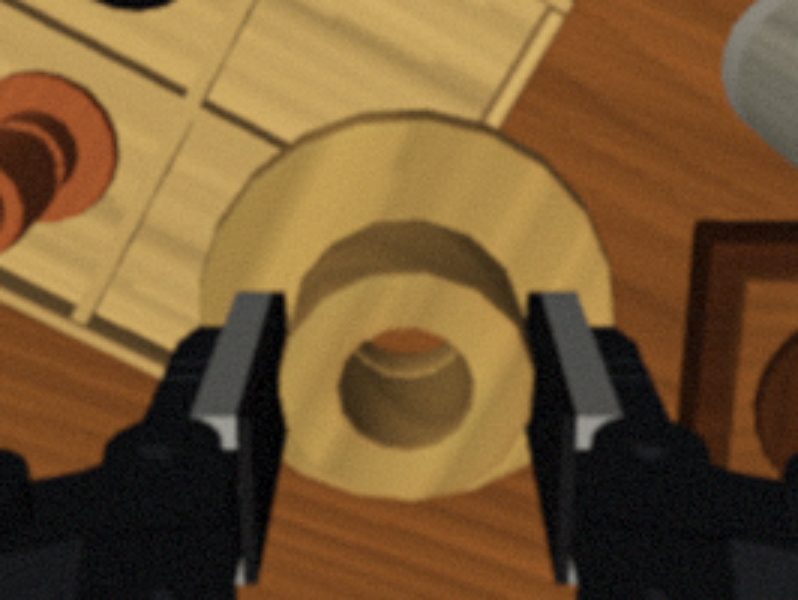

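The pale ring is held squarely, with its bore at px (315.3,279.3), nearly the same offset as the wide ring. I return to the rod using the same commanded pose.

>>> drive_tool --pt "-0.015 0.02 0 0" --pt "-0.038 0.051 0 0" --pt "-0.06 0.081 0 0" --pt "-0.08 0.108 0 0" --pt "-0.1 0.135 0 0" --pt "-0.115 0.155 0 0" --pt "-0.122 0.164 0 0" --pt "-0.125 0.168 0 0" --pt "-0.125 0.168 0 0"

```text
t: 12.1
position: [0.5304, -0.145, 0.2397]
tcp_rot: [-3.14, 0.002, 0.391]
contact_force: [0.1, 0.8, -1.6]
gripper_width: 0.0345
grip_force: 40.0
```

>>> drive_tool --pt "0 0 0.015 0" --pt "0 0 0.035 0" --pt "0 0 0.055 0" --pt "0 0 0.075 0" --pt "0 0 0.09 0" --pt "0 0 0.1 0" --pt "0 0 0.105 0" --pt "0 0 0.105 0" --pt "0 0 0.105 0"

```text
t: 12.85
position: [0.5313, -0.1443, 0.1369]
tcp_rot: [3.141, -0.001, 0.393]
contact_force: [0.1, 0.1, -0.5]
gripper_width: 0.0345
grip_force: 40.0
```

>>> drive_tool --pt "0 0 0.004 0" --pt "0 0 0.008 0" --pt "0 0 0.012 0" --pt "0 0 0.016 0" --pt "0 0 0.02 0" --pt "0 0 0.024 0" --pt "0 0 0.027 0" --pt "0 0 0.03 0" --pt "0 0 0.032 0" --pt "0 0 0.032 0"

```text
t: 13.68
position: [0.5308, -0.1446, 0.1037]
tcp_rot: [-3.141, 0.0, 0.392]
contact_force: [1.2, 0.2, -1.8]
gripper_width: 0.0345
grip_force: 40.0
```

>>> drive_tool --pt "0 0 0.004 0" --pt "0 0 0.008 0" --pt "0 0 0.012 0" --pt "0 0 0.014 0" --pt "0 0 0.016 0" --pt "0 0 0.016 0"

```text
t: 14.18
position: [0.5308, -0.1446, 0.0877]
tcp_rot: [-3.141, 0.0, 0.392]
contact_force: [0.4, 1.1, -1.3]
gripper_width: 0.0346
grip_force: 40.0
```

>>> drive_tool --pt "0 0 0.001 0" --pt "0 0 0.002 0" --pt "0 0 0.002 0"

```text
t: 14.43
position: [0.531, -0.1447, 0.0874]
tcp_rot: [3.141, -0.001, 0.392]
contact_force: [-1.5, 2.2, 4.8]
gripper_width: 0.0346
grip_force: 40.5
```

>>> drive_tool --pt "0 0 0.001 0" --pt "0 0 0.002 0" --pt "0 0 0.002 0"

```text
t: 14.68
position: [0.5311, -0.1447, 0.0873]
tcp_rot: [3.141, -0.001, 0.392]
contact_force: [-5.9, 3.1, 12.6]
gripper_width: 0.0345
grip_force: 41.2
```

The pale ring is home: contact came at the expected height. I release, rise and go over the finial.

>>> drive_tool --pt "0 0 -0.003 0" --pt "0 0 -0.003 0" --pt "0 0 -0.003 0" --pt "0 0 -0.015 0" --pt "0 0 -0.04 0" --pt "0 0 -0.075 0" --pt "0 0 -0.11 0" --pt "0 0 -0.14 0" --pt "0 0 -0.155 0" --pt "0 0 -0.155 0" --claw 0.05

```text
t: 15.52
position: [0.5322, -0.1453, 0.2453]
tcp_rot: [3.136, -0.006, 0.392]
contact_force: [0.0, -0.1, 0.8]
gripper_width: 0.0502
grip_force: 0.0
```

>>> drive_tool --pt "0.01 -0.034 0 0" --pt "0.02 -0.068 0 0" --pt "0.03 -0.102 0 0" --pt "0.04 -0.137 0 0" --pt "0.05 -0.171 0 0" --pt "0.06 -0.205 0 0" --pt "0.07 -0.239 0 0" --pt "0.08 -0.273 0 0" --pt "0.088 -0.3 0 0" --pt "0.088 -0.3 0 0"

```text
t: 16.35
position: [0.4963, 0.1705, 0.2378]
tcp_rot: [-3.139, 0.002, 0.397]
contact_force: [-1.0, -0.7, -0.3]
gripper_width: 0.0502
grip_force: 0.0
```

```bash
python3 - <<'E'
from h import *
import pickle
s=observe(); c=imaging.get_calibration("wrist"); W=imaging.read_camera("wrist"); S=imaging.read_camera("side"); pickle.dump((s,c),open("w7.pkl","wb")); cv2.imwrite("pics/w7.png",W)
print(s["position"],s["contact_force"],s["gripper_width"],proj("wrist",np.array([.4975,.166,.094]),c),proj("wrist",np.array([.4975,.166,.014]),c))
o=np.zeros((400,800,3),np.uint8)
o[:,:534]=cv2.resize(W[100:300,186:453],(534,400)); o[:300,540:]=cv2.resize(S[205:295,285:363],(260,300),interpolation=2)
cv2.imwrite("pics/c7.png",o)
E
```

```text
[0.49630166 0.17050633 0.23781666] [-0.97445108 -0.73864385 -0.28122784] 0.05019787697654239 (np.float64(321.04375286604613), np.float64(184.73849642197155)) (np.float64(319.98572313476876), np.float64(165.81779892481825))
```

View pics/c7.png

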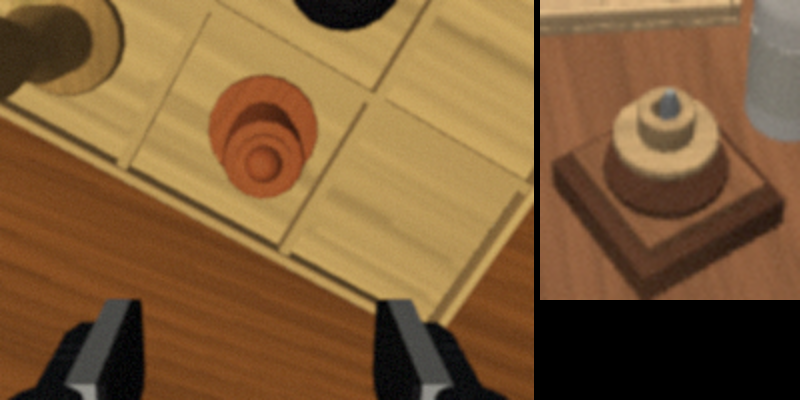

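Both rings are stacked and upright on the cap. The finial's ball is at px (317,181) and its foot at (317.5,164.5), matching the prediction within the known bias. I descend on its urn.

>>> drive_tool --pt "0.001 0 0.03 0" --pt "0.001 0 0.065 0" --pt "0.001 0 0.1 0" --pt "0.001 0 0.13 0" --pt "0.001 0 0.155 0" --pt "0.001 0 0.175 0" --pt "0.001 0 0.187 0" --pt "0.001 0 0.192 0" --pt "0.001 0 0.192 0" --pt "0.001 0 0.192 0"

```text
t: 17.28
position: [0.4993, 0.1661, 0.0484]
tcp_rot: [3.141, -0.001, 0.391]
contact_force: [0.4, -0.3, 1.0]
gripper_width: 0.0499
grip_force: 0.0
```

>>> drive_tool --pt "0 0 0 0" --pt "0 0 0 0" --pt "0 0 0 0" --pt "0 0 0 0" --pt "0 0 0 0" --pt "0 0 0 0" --claw 0.02 --force 50

```text
t: 17.78
position: [0.4998, 0.1668, 0.0494]
tcp_rot: [3.141, -0.004, 0.392]
contact_force: [-0.2, 0.1, 4.9]
gripper_width: 0.0348
grip_force: 50.1
```

>>> drive_tool --pt "0 0 -0.005 0" --pt "0 0 -0.015 0" --pt "0 0 -0.035 0" --pt "0 0 -0.065 0" --pt "0 0 -0.1 0" --pt "0 0 -0.135 0" --pt "0 0 -0.165 0" --pt "0 0 -0.187 0" --pt "0 0 -0.192 0" --pt "0 0 -0.192 0"

```text
t: 18.62
position: [0.4992, 0.1667, 0.2416]
tcp_rot: [3.141, -0.004, 0.392]
contact_force: [0.2, 0.3, -2.6]
gripper_width: 0.0348
grip_force: 50.0
```

>>> drive_tool --pt "0 0 0 0" --pt "0 0 0 0" --pt "0 0 0 0"

```text
t: 18.87
position: [0.4979, 0.1663, 0.2368]
tcp_rot: [-3.141, 0.004, 0.392]
contact_force: [-0.6, -0.3, -1.2]
gripper_width: 0.0346
grip_force: 50.0
```

```bash
python3 - <<'E'
from h import *
s=observe(); c=imaging.get_calibration("wrist"); W=imaging.read_camera("wrist"); p=s["position"]; cv2.imwrite("pics/w8.png",W)
print(p,s["tcp_rot"],s["gripper_width"],s["contact_force"])
hsv=cv2.cvtColor(W,cv2.COLOR_BGR2HSV)
m=((hsv[...,0]<12)&(hsv[...,1]>120)&(hsv[...,2]>90)).astype(np.uint8)*255
k=max(cv2.findContours(m,0,1)[0],key=cv2.contourArea); x,y,w,h=cv2.boundingRect(k); print("copper bbox",x,y,w,h,cv2.contourArea(k))
# expected outlines for an axis at tool offset 0: foot top at p.z-.031, urn top at p.z+.035
R=Ro.from_euler("xyz",s["tcp_rot"]).as_matrix()
for nm,z,r in(("foot",.031,.029),("urn",-.035,.018)):
    q=[proj("wrist",p+R@np.array([r*np.cos(a),r*np.sin(a),z]),c) for a in np.linspace(0,6.28,60)]; q=np.array(q); print(nm,q.min(0),q.max(0))
E
```

```text
[0.49790137 0.16630607 0.23675013] [-3.14101189  0.00409764  0.39181339] 0.03463347503039119 [-0.56513535 -0.3134964  -1.24219837]
copper bbox 262 183 105 162 11693.5
foot [259.59294042 183.0539358 ] [370.42360874 286.05808074]
urn [262.88659748 263.30896483] [367.11529282 353.98339913]
```

```bash
python3 - <<'E'
from h import *
W=cv2.imread("pics/w8.png"); h=cv2.cvtColor(W,cv2.COLOR_BGR2HSV)
print([(v,*map(int,h[v,315])) for v in range(176,192,2)])
print([(v,*map(int,h[v,315])) for v in range(244,364,4)])
E
```

```text
[(176, 19, 129, 174), (178, 19, 137, 170), (180, 20, 130, 167), (182, 12, 162, 115), (184, 9, 194, 109), (186, 11, 188, 156), (188, 11, 185, 156), (190, 11, 182, 158)]
[(244, 11, 196, 95), (248, 10, 203, 93), (252, 8, 174, 97), (256, 8, 175, 96), (260, 10, 187, 108), (264, 10, 177, 161), (268, 11, 182, 161), (272, 11, 191, 163), (276, 10, 192, 133), (280, 10, 198, 90), (284, 11, 194, 163), (288, 11, 179, 162), (292, 11, 187, 150), (296, 9, 182, 98), (300, 9, 187, 112), (304, 11, 200, 120), (308, 10, 193, 139), (312, 10, 190, 150), (316, 10, 181, 158), (320, 10, 186, 160), (324, 11, 188, 157), (328, 12, 187, 161), (332, 10, 186, 159), (336, 9, 189, 158), (340, 9, 187, 139), (344, 11, 197, 146), (348, 14, 199, 131), (352, 14, 183, 127), (356, 14, 192, 121), (360, 13, 187, 113)]
```

The finial is held upright, with its axis within about 1 mm of the TCP. I return to the same pose over the rod.

>>> drive_tool --pt "-0.006 0.02 0 0" --pt "-0.016 0.053 0 0" --pt "-0.026 0.088 0 0" --pt "-0.036 0.122 0 0" --pt "-0.046 0.156 0 0" --pt "-0.056 0.19 0 0" --pt "-0.066 0.224 0 0" --pt "-0.076 0.255 0 0" --pt "-0.084 0.282 0 0" --pt "-0.089 0.3 0 0"

```text
t: 19.75
position: [0.5303, -0.1475, 0.2378]
tcp_rot: [-3.141, 0.002, 0.39]
contact_force: [0.3, -0.2, -1.2]
gripper_width: 0.0346
grip_force: 50.1
```

>>> drive_tool --pt "0 0 0 0" --pt "0 0 0.015 0" --pt "0 0 0.035 0" --pt "0 0 0.05 0" --pt "0 0 0.062 0" --pt "0 0 0.07 0" --pt "0 0 0.073 0" --pt "0 0 0.073 0" --pt "0 0 0.073 0"

```text
t: 20.5
position: [0.5311, -0.1446, 0.167]
tcp_rot: [3.141, -0.001, 0.392]
contact_force: [0.4, 0.2, -1.0]
gripper_width: 0.0348
grip_force: 50.2
```

```bash
python3 - <<'E'
from h import *
s=observe(); S=imaging.read_camera("side"); print(s["position"],s["tcp_rot"])
h=cv2.cvtColor(S,cv2.COLOR_BGR2HSV).astype(int)
m=(h[...,0]<13)&(h[...,1]>125)&(h[...,2]>110)
for v in range(195,262,3):
    x=np.where(m[v,285:345])[0]; p=np.where((h[v,285:345,0]>14)&(h[v,285:345,2]>140)&(h[v,285:345,1]>70))[0]
    print(v,(x.min()+285,x.max()+285,len(x)) if len(x) else "",(p.min()+285,p.max()+285,len(p)) if len(p) else "")
b=s["position"]-np.array([0,0,.043]); print("foot proj",proj("side",b),"rodtip",proj("side",np.array([.5315,-.1445,.112])))
E
```

```text
[ 0.53114993 -0.14463341  0.16703695] [ 3.14100188e+00 -7.43794747e-04  3.92039426e-01]
195  (np.int64(285), np.int64(311), 27)
198 (np.int64(317), np.int64(323), 7) (np.int64(285), np.int64(333), 30)
201 (np.int64(315), np.int64(323), 9) (np.int64(285), np.int64(311), 27)
204 (np.int64(315), np.int64(324), 10) (np.int64(285), np.int64(312), 28)
207 (np.int64(316), np.int64(324), 9) (np.int64(285), np.int64(312), 28)
210 (np.int64(319), np.int64(322), 3) (np.int64(285), np.int64(343), 7)
213 (np.int64(340), np.int64(342), 3) (np.int64(285), np.int64(300), 7)
216 (np.int64(286), np.int64(344), 35) 
219 (np.int64(285), np.int64(344), 38) 
222 (np.int64(285), np.int64(344), 48) 
225 (np.int64(285), np.int64(343), 54) 
228 (np.int64(285), np.int64(344), 45) 
231 (np.int64(285), np.int64(344), 57) 
234 (np.int64(285), np.int64(344), 55) 
237 (np.int64(285), np.int64(344), 46) (np.int64(310), np.int64(334), 6)
240 (np.int64(285), np.int64(344), 26) (np.int64(308), np.int64(336), 24)
243 (np.int64(285), np.int64(344), 27) (np.int64(307), np.int64(338), 26)
246 (np.int64(286), np.int64(344), 22) (np.int64(307), np.int64(338), 17)
249 (np.int64(285), np.int64(344), 20) (np.int64(308), np.int64(337), 21)
252 (np.int64(285), np.int64(344), 15) (np.int64(310), np.int64(335), 26)
255 (np.int64(285), np.int64(344), 11) (np.int64(314), np.int64(331), 18)
258 (np.int64(285), np.int64(344), 8) 
261 (np.int64(285), np.int64(343), 10) 
foot proj (np.float64(323.190873652699), np.float64(228.94521881953727)) rodtip (np.float64(323.22156380614604), np.float64(232.9432408641992))
```

>>> drive_tool --pt "0 0 0.003 0" --pt "0 0 0.006 0" --pt "0 0 0.009 0" --pt "0 0 0.011 0" --pt "0 0 0.013 0" --pt "0 0 0.015 0" --pt "0 0 0.017 0" --pt "0 0 0.017 0"

```text
t: 21.22
position: [0.5307, -0.1447, 0.1487]
tcp_rot: [-3.141, 0.001, 0.392]
contact_force: [0.2, -0.1, -0.7]
gripper_width: 0.0344
grip_force: 50.2
```

>>> drive_tool --pt "0 0 0.0015 0" --pt "0 0 0.003 0" --pt "0 0 0.0045 0" --pt "0 0 0.0045 0"

```text
t: 21.55
position: [0.5309, -0.1447, 0.1445]
tcp_rot: [-3.141, -0.0, 0.392]
contact_force: [2.5, 0.5, -1.6]
gripper_width: 0.0346
grip_force: 50.2
```

>>> drive_tool --pt "0 0 0.001 0" --pt "0 0 0.002 0" --pt "0 0 0.002 0"

```text
t: 21.8
position: [0.5311, -0.1448, 0.1434]
tcp_rot: [3.141, -0.001, 0.392]
contact_force: [0.5, 2.0, 2.0]
gripper_width: 0.0352
grip_force: 50.4
```

>>> drive_tool --pt "0 0 0.001 0" --pt "0 0 0.0015 0" --pt "0 0 0.0015 0"

```text
t: 22.05
position: [0.5313, -0.1448, 0.1434]
tcp_rot: [3.14, -0.002, 0.392]
contact_force: [-1.9, 1.5, 7.5]
gripper_width: 0.0349
grip_force: 51.1
```

Contact at the seated height of 0.143 m, so the finial is home. I release and withdraw upward.

>>> drive_tool --pt "0 0 -0.002 0" --pt "0 0 -0.002 0" --pt "0 0 -0.002 0" --pt "0 0 -0.002 0" --pt "0 0 -0.015 0" --pt "0 0 -0.04 0" --pt "0 0 -0.075 0" --pt "0 0 -0.1 0" --pt "0 0 -0.11 0" --pt "0 0 -0.11 0" --claw 0.055

```text
t: 22.88
position: [0.5319, -0.1451, 0.2555]
tcp_rot: [3.137, -0.005, 0.392]
contact_force: [0.7, -1.6, 0.9]
gripper_width: 0.0551
grip_force: 0.0
```

>>> drive_tool --pt "-0.03 0.02 0 0" --pt "-0.06 0.04 0 0" --pt "-0.09 0.06 0 0" --pt "-0.12 0.08 0 0" --pt "-0.12 0.08 0 0" --pt "-0.12 0.08 0 0"

```text
t: 23.38
position: [0.4492, -0.2656, 0.2493]
tcp_rot: [-3.139, 0.002, 0.388]
contact_force: [0.2, -0.2, 0.9]
gripper_width: 0.0548
grip_force: 0.0
```

```bash
python3 - <<'E'
from h import *
s=observe(); S=imaging.read_camera("side"); T=imaging.read_camera("top"); print(s["t"],s["position"],s["contact_force"])
cv2.imwrite("pics/side9.png",S)
h=cv2.cvtColor(S,cv2.COLOR_BGR2HSV).astype(int); m=(h[...,0]<13)&(h[...,1]>110)&(h[...,2]>80)
S0=cv2.imread("pics/side0.png"); d=cv2.absdiff(S,S0).max(2)>35; d[:, :285]=0; d[:,365:]=0; d[:175]=0; d[285:]=0
for v in range(180,276,4):
    x=np.where(d[v])[0]; print(v,(int(x.min()),int(x.max()),len(x)) if len(x) else "",end="; ")
b=np.array([.5315,-.1448,0])
for z in(.188,.18,.174,.138,.1,.108,.07,.04): print(z,np.round(proj("side",b+[0,0,z]),1))
# bystanders unchanged?
T0=cv2.imread("pics/top0.png"); 
for n,(u,v) in dict(spindle=(185,230),knob=(242,194)).items(): print(n,cv2.absdiff(T,T0)[v-14:v+14,u-14:u+14].mean())
print("glue",cv2.absdiff(S,S0)[190:245,352:372].mean())
E
```

```text
23.3833 [ 0.4492355  -0.26562026  0.2493344 ] [ 0.19639358 -0.15406147  0.90932518]
180 (285, 311, 27); 184 (285, 308, 24); 188 (285, 326, 26); 192 (285, 331, 32); 196 (292, 331, 36); 200 (286, 336, 39); 204 (285, 335, 34); 208 (285, 330, 32); 212 (285, 331, 37); 216 (285, 331, 40); 220 (285, 331, 47); 224 (289, 331, 40); 228 (290, 328, 39); 232 (291, 335, 37); 236 (292, 335, 40); 240 (292, 334, 41); 244 (292, 338, 33); 248 (292, 339, 34); 252 (294, 340, 42); 256 (304, 340, 28); 260 (305, 339, 35); 264 (308, 337, 30); 268 (313, 332, 20); 272 ; 0.188 [324.1 205.8]
0.18 [324.  208.9]
0.174 [323.9 211.1]
0.138 [323.5 224.1]
0.1 [323.1 237. ]
0.108 [323.2 234.4]
0.07 [322.8 246.6]
0.04 [322.5 255.7]
spindle 1.282312925170068
knob 1.0246598639455782
glue 5.865757575757576
```

>>> drive_tool --pt "-0.04 0 0 0" --pt "-0.08 0.01 0 0" --pt "-0.1 0.02 0 0" --pt "-0.1 0.02 0 0" --pt "-0.1 0.02 0 0"

```text
t: 23.9
position: [0.366, -0.3208, 0.2508]
tcp_rot: [-3.141, -0.0, 0.391]
contact_force: [-0.3, 0.7, -0.4]
gripper_width: 0.0547
grip_force: 0.0
```

```bash
python3 - <<'E'
from h import *
s=observe(); S=imaging.read_camera("side"); print(s["t"],s["position"])
h=cv2.cvtColor(S,cv2.COLOR_BGR2HSV).astype(int)
S0=cv2.imread("pics/side0.png"); d=cv2.absdiff(S,S0).max(2)>35; d[:, :290]=0; d[:,348:]=0
for v in range(196,276,3):
    x=np.where(d[v])[0]; print(v,(int(x.min()),int(x.max()),len(x),h[v,int(x.mean())].tolist()) if len(x) else "")
g=cv2.absdiff(S,S0)[175:245,345:378].max(2); print("glue >35 px:",(g>35).sum())
E
```

```text
23.9 [ 0.36602786 -0.32075902  0.25081394]
196 (290, 331, 31, [18, 99, 225])
199 (290, 337, 28, [17, 100, 222])
202 (290, 336, 16, [17, 98, 223])
205 (290, 333, 18, [17, 101, 220])
208 (316, 330, 6, [9, 145, 163])
211 (315, 330, 10, [9, 142, 129])
214 (316, 330, 4, [10, 143, 148])
217 (315, 331, 3, [10, 140, 175])
220 (316, 331, 13, [9, 148, 105])
223 (316, 331, 11, [9, 147, 99])
226 (320, 330, 11, [9, 149, 103])
229 (311, 333, 16, [9, 153, 107])
232 (309, 335, 14, [9, 141, 121])
235 (309, 336, 18, [10, 142, 120])
238 (310, 335, 18, [9, 142, 106])
241 (307, 337, 25, [10, 137, 183])
244 (307, 338, 19, [10, 140, 184])
247 (308, 337, 19, [11, 128, 106])
250 (306, 339, 31, [17, 113, 144])
253 (305, 341, 32, [17, 110, 215])
256 (304, 341, 28, [17, 110, 188])
259 (305, 340, 36, [14, 116, 88])
262 (307, 339, 33, [11, 139, 88])
265 (309, 337, 29, [12, 151, 88])
268 (313, 332, 20, [12, 146, 75])
271 
274 
glue >35 px: 0
```

The urn (315–331), foot (309–336) and rings are concentric and upright in the side view. The bottle, spindle and knob are unchanged, so I hand in.

```bash
python3 -c "
from station import arm
print(arm.job_done())"
```

```text
the job is handed in; nothing more can be done
None
```

The job is handed in: the wide ring, pale ring and copper finial are stacked upright and fully home on the rod, in that order, after about 24 s, with spindle, knob and glue bottle undisturbed.

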